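# Hold a standpipe over its bulkhead fitting

## Task

Swing the cam lever on the pipe stand fully over to its other stop to free the standpipe, then lift the pipe straight out and carry it over the walls of the empty sump tank without knocking the tank or the fittings with it. Bring it, upright and centred, to about one centimetre above the wider of the two fittings in the tank, not touching it, and finish while still holding it steady there so that I can brush the joint; leave the other things on the bench alone.

Things in the scene. Friction and masses are not known exactly. Their poses are not given: they have to be found in the camera images.
- lever (a joint): Cam lever of the pipe stand: turns in a horizontal plane about an upright pivot on top of the stand, 0 to 2.1 rad, counter-clockwise seen from above. Near 0 (0 to 0.3 at the start) the cam's steel lobe lies over the pipe's flange and the pipe cannot be lifted; it clears the flange above about 1.5 rad; 2.1 is the stop, fully free. It stays where it is left; pushing the handle's end takes about 1.5 N.
- lever_pivot (a point): Point on the lever's pivot axis at mid-height of the handle, 63 mm above the bench. The x axis here is the stand's x axis; the pipe's axis stands 47 mm along +x from here.
- lever_end (a point): Centre of the upright round end (18 mm diameter, 14 mm high, spanning 56 to 70 mm above the bench) of the black lever handle, 76 mm from the pivot; the handle bar is 12 mm wide and 12 mm high. At joint value 0 the handle points 120 degrees counter-clockwise (from above) from the stand's +x. Nothing lies under the outer 25 mm of the handle but the bench and the 6 mm foot plate.
- stand: Fixed grey pipe stand: block 120 (x) by 85 (y) by 50 mm high, origin at the centre of its underside. The pipe stands in its 37 mm through hole 25 mm along +x; the lever pivot is 22 mm along -x. A thin 150 by 110 mm foot plate, 6 mm, is under it.
- pipe_mid (a point): Centre, half-way up, of the white plastic standpipe, 160 mm long, 32 mm diameter, z along its axis upward. At its top is a coupling 40 mm in diameter and 40 mm high (from 40 to 80 mm above this point): the place to grip, from above. A flange 50 mm in diameter and 6 mm thick, its underside 46 mm above the foot, rests on the stand's top, the 46 mm below it are in the hole. About 0.13 to 0.25 kg.
- pipe_foot (a point): Centre of the standpipe's lower end face, 80 mm below pipe_mid; at the start 4 mm above the bench.
- sump: Fixed clear acrylic sump tank with white edge strips, open at the top, empty: 200 (x) by 340 (y) by 110 mm high, walls and floor 6 mm; origin at the centre of its underside. Two cross walls inside run along x at y = +45 mm (top at 95 mm) and y = +5 mm (top at 110 mm). One fitting stands at each end of the tank; which end has the wide one varies.
- wide: The wide grey bulkhead fitting, the pipe's target: fixed upright tube on the tank floor, 52 mm outer and 36 mm inner diameter, 44 mm high, black hexagon nut round its foot. Origin at the centre of its underside, 6 mm above the bench.
- wide_mouth (a point): Centre of the wide fitting's open upper rim, 50 mm above the bench.
- narrow: The narrow grey fitting, not the target: same height, 34 mm outer and 22 mm inner diameter. Origin at the centre of its underside.
- bottle_mid (a point): Centre of a loose grey bottle, 52 mm diameter, 110 mm high, standing; leave alone.
- elbow_mid (a point): Loose white pipe elbow, about 65 by 40 by 50 mm high, point 25 mm above its underside; leave alone.
- wrench_grip (a point): Handle of a loose steel wrench, 170 mm long, lying; leave alone.
There are look-alikes about, which are no part of the job. What is shaped like the part that bears pipe_mid but pink or yellow is not meant.

How it is judged:
On the way, in this order (a step that is already met when the one before it is completed fails the run):
1. the lever is swung over (above 1.8 rad) with the pipe still in the stand (value of joint lever above 1.8 rad and distance of pipe_foot from where it was at the start of the episode below 0.02 m), for 0.1 s.
2. the gripped pipe's foot is raised above the tank walls (height (world z) of pipe_foot above 0.111 m and contact force between the fingers and pipe above 1 N), for 0.05 s.
At the end, for the whole second after the job is handed in: Pipe held still in the gripper, foot 3 to 22 mm above the wide fitting's rim, within 8 mm of its centre line, upright within 0.1 rad, touching no fitting, tank or stand; lever above 1.7 rad; bottle, elbow and wrench within 30 mm of their starts (horizontal distance between pipe_foot and wide_mouth below 0.008 m and z of pipe_foot in the frame of wide_mouth between 0.003 and 0.022 m and angle between pipe_foot's own z axis and vertical below 0.1 rad and linear speed of pipe below 0.02 m/s and contact force between the fingers and pipe above 1 N and contact force between pipe and sump below 0.1 N and contact force between pipe and wide below 0.1 N and contact force between pipe and narrow below 0.1 N and contact force between pipe and stand below 0.1 N and value of joint lever above 1.7 rad and distance of each of bottle_mid, elbow_mid, wrench_grip from where it was at the start of the episode below 0.03 m); the arm keeps its last pose, push and grip.
It fails at once if the pipe knocks against the tank or a fitting (over 2 N) (contact force between pipe and sump above 2 N or contact force between pipe and wide above 2 N or contact force between pipe and narrow above 2 N).
It fails at once if the bottle, elbow or wrench is moved by more than 30 mm (distance of any of bottle_mid, elbow_mid, wrench_grip from where it was at the start of the episode above 0.03 m).
It also fails if it takes over 56 s, if anything falls off the work surface, if the arm or the gripper's body presses on something with over 40 N, if the wrist force passes 120 N, or if a joint passes its speed limit or range.

## Robot

A 7-joint arm with a two-finger parallel gripper is mounted at the origin on the work surface. World frame = base frame: x ahead of the robot, y to its left, z up, the work surface at z = 0. Lengths are in m, angles in rad, forces in N, time in s.
With the tool pointing down it reaches from about 0.425 to 0.925 m from the base axis. Payload 6.8 kg.
Tool frame: the origin (TCP) lies midway between the tips of the shut fingers; the grasp point (between the pads) lies 19 mm behind it; z points along the fingers, y is the direction in which the jaws open and shut (so a half turn about z gives the same grasp; the last joint's range is limited). The gripper opens to 85 mm and grips with 20 to 120 N. Pads are 22 mm wide; open, the fingers measure 114 mm over their backs; the gripper's body (76 mm by 85 mm) begins 54 mm behind the grasp point. The pads swing forward as they close: fully open they stand 13 mm farther back than shut.
Start: joints at [1.063, 0.477, 0.022, 1.555, -0.011, 1.109, -0.083], TCP at [0.263, -0.622, 0.231] pointing down, gripper open.
Joint ranges: [-2.96, 2.96], [-0.34, 2.1], [-1.41, 1.46], [0.24, 2.44], [-1.37, 4.51], [0.17, 1.92], [-2.96, 2.96]. Speed limits (rad/s): [2.39, 2.39, 3.14, 3.14, 3.14, 3.14, 3.14].

## Interface

Orientations are given as a unit quaternion [w, x, y, z].
In Python, from station import bot gives the robot as it stands.
- The arm moves only by the shell command python3 -m jog 'ROWS' [FORCE]. ROWS is JSON, a list of rows, each a list of 3 entries, a list of its own where there are three numbers: the shift along the tool's x, y, z in mm, then the turn, a rotation vector about the tool's x, y, z in degrees, then the closure, from -1 (fully open) to 1 (shut). A call has 1 to 12 rows; each row shifts and turns the commanded pose from where the row before left it, along the tool's axes as they then stand; what a row does not reach is not made up. A row lasts 1/8 s, in which the tool goes at most 62.5 mm and 10.7 degrees, less where a joint would pass 70% of its speed; a pose out of reach is approached as far as the arm can. A call is refused whole if a number of a shift passes 62.5 or a number of a turn 10.7, either way. A call with a gripper value outside its range is refused whole. The fingers move at their own pace and stop on an object; FORCE is the grip in N (left out, the last holds). Time passes only in rows, so rows that do not move let the fingers close. It gives the time, the measured TCP pose, the force and the opening at its end, in the units of the state.
- bot.get_obs(): the state, without advancing time (a new reading comes with each control period).
- bot.read_camera(name): name is "side" or "top" or "wrist"; returns (picture, depth): 420x560x3 uint8, red, green, blue; 420x560 float32, m along the optical axis (not along the pixel's ray), 0 where there is no reading.
- bot.camera_info(name): a dict with "fx", "fy", "cx", "cy" (pixels), "k1" (the pictures are not rectified: a ray, as slopes to the right and down, at radius r is drawn at 1 + k1 r^2 times it, then the intrinsics apply), "world_from_camera" (4x4, takes a point from camera to world coordinates); the wrist camera has in their place "mount" (4x4, takes a point from camera to tool coordinates, whose origin is the TCP and whose axes are the flange's). Camera axes: x right, y up, looking along -z (the intrinsics and any distortion apply to the point x, -y, -z); pixel columns grow to the right and rows downward; lengths in m; the calibration is good to about 2 mm. A picture is of the moment at which its call begins: read the wrist's pose just before it. camera_info takes no time and is no camera call.
- bot.hand_in(): hands the job in, once; it reports no verdict.
Trained networks look in the newest picture that a camera, given by its name, has taken for a name from the list of things; names that differ only in an ending like _2 or _b are one class to them, and where a whole thing is asked for, a point or a joint stands for the part that bears it (a point fixed in the world has none). Each returns a list of dicts, best first, with "score" (0 to 1); they miss things now and then, are a little off and sometimes report something else, mostly with a low value. They report only what shows in the picture. A call takes as long as a camera call. They do not tell look-alikes from the thing itself.
- bot.find_in(camera, thing): "xy" ([column, row] as shares, 0 to 1, of the picture: columns of its width, rows of its height, amid what is visible of it).
- bot.cut_out(camera, thing): "pixels" (420x560 bool, what is visible of it) and "xy" ([column, row] as shares, 0 to 1, of the picture: columns of its width, rows of its height, amid what is visible of it).
- bot.landmark_of(camera, thing): "xy" ([column, row] as shares, 0 to 1, of the picture: columns of its width, rows of its height: a listed point, or the origin of a listed thing).
The state is a dict: "t": time; "q": joint angles; "joint_vel": joint speeds; "joint_torque": joint torques, N m; "eef_pos": TCP position; "tool_rot": TCP orientation; "contact_force": force on the tool from outside, world axes, zero at the start; "torque": the same for the moment, N m; "gripper_width": opening from 0.0 (shut) to 1.0 (fully open).
Only numpy, scipy, OpenCV 4.12 (cv2) and the standard library are available. Lean on these libraries where they do the work, as an engineer would, in place of code of your own. Each camera call takes 0.05 s, during which the arm holds its last target.

## Working session

There is one attempt and no reset: what is moved stays moved. The work goes in short steps, Python scripts to look and compute and a shell command to move; the robot and the scene stay as the last step left them, time stands still between calls to the robot, and variables do not carry over. Pictures are saved under pics/ and viewed, and the job is handed in when it is done.

```bash
ls; mkdir -p pics; cat > h.py <<'E'
import numpy as np, cv2
from station import bot
from scipy.spatial.transform import Rotation as R
def obs(): return bot.get_obs()
def T_tool(o=None):
    o=o or obs(); q=o['tool_rot']; T=np.eye(4)
    T[:3,:3]=R.from_quat([q[1],q[2],q[3],q[0]]).as_matrix(); T[:3,3]=o['eef_pos']; return T
def cam(name,o=None):
    i=bot.camera_info(name)
    W=np.array(i['world_from_camera']) if 'world_from_camera' in i else T_tool(o)@np.array(i['mount'])
    return i,W
def ray(name,u,v,o=None):
    i,W=cam(name,o)
    K=np.array([[i['fx'],0,i['cx']],[0,i['fy'],i['cy']],[0,0,1.]])
    p=cv2.undistortPoints(np.array([[[u,v]]],float),K,np.array([i['k1'],0,0,0.]))[0,0]
    return W[:3,3],W[:3,:3]@np.array([p[0],-p[1],-1.])
def atz(name,u,v,z,o=None):
    c,d=ray(name,u,v,o); return c+d*(z-c[2])/d[2]
def cloud(name,depth,mask,o=None):
    i,W=cam(name,o); K=np.array([[i['fx'],0,i['cx']],[0,i['fy'],i['cy']],[0,0,1.]])
    m=mask&(depth>0); v,u=np.nonzero(m)
    p=cv2.undistortPoints(np.stack([u,v],1).astype(float)[:,None],K,np.array([i['k1'],0,0,0.]))[:,0]
    P=np.stack([p[:,0],-p[:,1],-np.ones(len(p))],1)*depth[v,u][:,None]
    return P@W[:3,:3].T+W[:3,3]
def proj(name,X,o=None):
    i,W=cam(name,o); K=np.array([[i['fx'],0,i['cx']],[0,i['fy'],i['cy']],[0,0,1.]])
    p=np.linalg.inv(W)@np.append(X,1); 
    return cv2.projectPoints(np.array([[p[0],-p[1],-p[2]]]),np.zeros(3),np.zeros(3),K,np.array([i['k1'],0,0,0.]))[0][0,0]
def save(n,im): cv2.imwrite('pics/'+n,im[:,:,::-1])
E
python3 - <<'E'
from h import *
o=obs(); print({k:np.round(v,3) for k,v in o.items()})
for n in ['top','side','wrist']:
    im,d=bot.read_camera(n); save(n+'0.png',im); np.savez('/tmp/'+n+'0.npz',im=im,d=d)
    i,W=cam(n); print(n,i['fx'],i['k1'],W.round(3).tolist())
    if n=='wrist': continue
    for t,z in [('lever_pivot',.063),('lever_end',.063),('pipe_mid',.084),('pipe_foot',.004),('stand',0),('sump',0),('wide',.006),('wide_mouth',.05),('narrow',.006),('bottle_mid',.055),('elbow_mid',.025),('wrench_grip',.01)]:
        for r in bot.landmark_of(n,t)[:3]:
            u,v=r['xy'][0]*560,r['xy'][1]*420
            print(n,t,round(r['score'],2),round(u),round(v),atz(n,u,v,z).round(3))
print(obs()['t'])
E
```

```text
pics
{'t': np.float64(0.0), 'q': array([ 1.063,  0.478,  0.022,  1.556, -0.012,  1.109, -0.083]), 'joint_vel': array([ 0.   , -0.001,  0.001,  0.   ,  0.002,  0.001, -0.003]), 'joint_torque': array([-0.0000e+00, -5.9645e+01,  1.6080e+00, -2.8119e+01,  1.3000e-02,
        9.0000e-03,  0.0000e+00]), 'eef_pos': array([ 0.262, -0.621,  0.23 ]), 'tool_rot': array([-0.001,  0.98 ,  0.199, -0.   ]), 'contact_force': array([-0.226, -0.134,  0.489]), 'torque': array([-0.015,  0.002,  0.002]), 'gripper_width': np.float64(0.996)}
top 531.1921085101565 -0.13079945993497685 [[-0.084, 0.976, -0.201, 0.332], [-0.996, -0.083, 0.012, 0.044], [-0.005, 0.202, 0.979, 1.262], [0.0, 0.0, 0.0, 1.0]]
top lever_end 0.8 174 276 [0.459 0.292 0.063]
top lever_end 0.42 206 255 [0.501 0.216 0.063]
top pipe_mid 0.91 238 309 [0.374 0.15  0.084]
top pipe_mid 0.89 202 236 [0.542 0.219 0.084]
top pipe_mid 0.73 241 180 [0.665 0.123 0.084]
top pipe_foot 0.97 242 189 [0.665 0.128 0.004]
top pipe_foot 0.96 140 216 [0.618 0.381 0.004]
top pipe_foot 0.43 387 226 [ 0.543 -0.214  0.004]
top stand 0.82 204 252 [0.517 0.229 0. 
[... 760 characters left out ...]
.663 0.12  0.084]
side pipe_mid 0.89 342 247 [0.372 0.151 0.084]
side pipe_foot 0.78 311 250 [0.465 0.099 0.004]
side pipe_foot 0.74 170 309 [0.618 0.393 0.004]
side pipe_foot 0.72 341 282 [0.364 0.161 0.004]
side stand 0.59 259 275 [0.524 0.223 0.   ]
side stand 0.57 333 181 [ 0.559 -0.236  0.   ]
side sump 0.67 332 185 [ 0.548 -0.209  0.   ]
side wide 0.43 262 257 [0.545 0.176 0.006]
side bottle_mid 0.74 212 196 [0.754 0.083 0.055]
side elbow_mid 0.89 121 287 [0.725 0.413 0.025]
side wrench_grip 0.69 190 243 [0.718 0.218 0.01 ]
wrist 378.28902227377523 0.016107464401983646 [[0.389, 0.885, 0.255, 0.328], [-0.921, 0.374, 0.108, -0.595], [0.0, -0.277, 0.961, 0.372], [0.0, 0.0, 0.0, 1.0]]
1.35
```

View pics/top0.png

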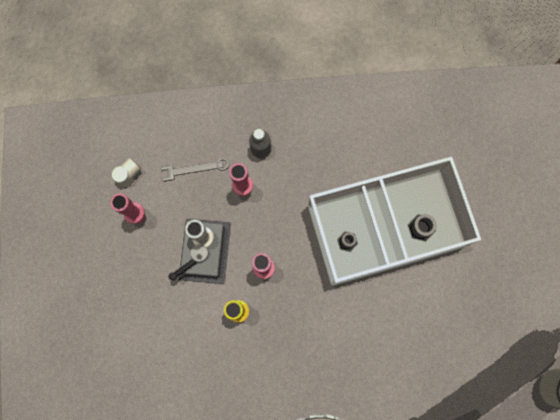

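View pics/side0.png

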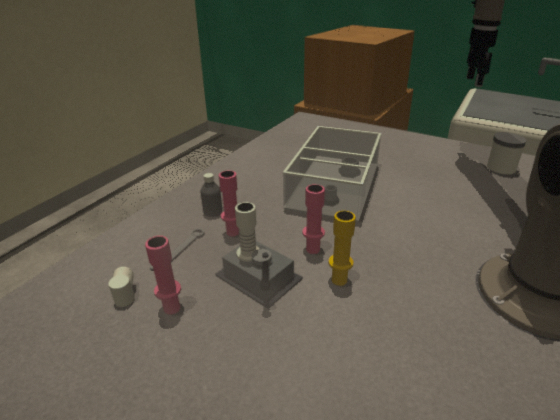

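The top picture shows the white pipe in the stand at about (195,230), with the lever end at (174,276). The wide fitting is at (424,227) and the narrow one at (347,240). Pink and yellow look-alikes stand around the stand. I'll refine these positions from depth.

```bash
python3 - <<'E'
from h import *
from scipy.optimize import least_squares
def circ(P,r):
    f=least_squares(lambda c:np.hypot(P[:,0]-c[0],P[:,1]-c[1])-r,P[:,:2].mean(0),loss='soft_l1',f_scale=.002); return f.x, np.sqrt(np.mean(f.fun**2))
for n in ['top','side']:
    z=np.load(f'/tmp/{n}0.npz'); d=z['d']; im=z['im']
    P=cloud(n,d,np.ones(d.shape,bool))
    v,u=np.nonzero(d>0); C=im[v,u].astype(int)
    def sel(x,y,r,z0,z1): return P[(np.hypot(P[:,0]-x,P[:,1]-y)<r)&(P[:,2]>z0)&(P[:,2]<z1)]
    q=sel(.54,.21,.04,.155,.175); print(n,'pipetop',len(q),q.mean(0).round(4),(q.max(0)+q.min(0))/2, np.ptp(q,axis=0).round(3))
    q=sel(.54,.21,.04,.125,.16);
    if len(q)>10:print('coupling side',len(q),circ(q,.02))
    q=sel(.54,.21,.04,.07,.12);
    if len(q)>10:print('shaft',len(q),circ(q,.016))
    for nm,x,y in [('wide',.534,-.294),('nar',.514,-.108)]:
        q=sel(x,y,.045,.044,.056); 
        if len(q)>5: print(nm,len(q),((q.max(0)+q.min(0))/2).round(4),np.ptp(q,axis=0).round(3),q[:,:2].mean(0))
    q=sel(.51,.225,.12,.04,.056)
    # stand top
    if len(q)>20: print('stand',len(q),cv2.minAreaRect((q[:,:2]*1000).astype(np.float32)))
    q=sel(.46,.28,.03,.055,.08)
    if len(q)>3: print('lever end',len(q),q.mean(0).round(4),q.min(0).round(3),q.max(0).round(3))
    q=P[(P[:,2]>.1)&(P[:,2]<.12)&(P[:,1]<-.0)&(P[:,1]>-.45)&(P[:,0]>.35)&(P[:,0]<.8)]
    if len(q)>20: print('sump rim',len(q),cv2.minAreaRect((q[:,:2]*1000).astype(np.float32)))
    for nm,x,y in [('pinkA',.465,.11),('pinkB',.665,.125),('pinkC',.618,.39),('yel',.372,.15)]:
        q=sel(x,y,.04,.15,.18); print(nm,len(q), ((q.max(0)+q.min(0))/2).round(3) if len(q) else '')
    for nm in ['stand','pipe_mid','wide','lever']:
        for r in bot.cut_out(n,nm)[:4]:
            m=r['pixels']; q=cloud(n,d,m); 
            if len(q)>5: print(nm,round(r['score'],2),(np.array(r['xy'])*[560,420]).round(),len(q),np.median(q,0).round(3),q.min(0).round(3),q.max(0).round(3))
# crop
z=np.load('/tmp/top0.npz')['im']; save('crop.png',cv2.resize(z[200:300,150:250],(600,600),interpolation=cv2.INTER_CUBIC))
z=np.load('/tmp/top0.npz')['im']; save('crop2.png',cv2.resize(z[190:270,380:470],(675,600),interpolation=cv2.INTER_CUBIC))
E
```

```text
top pipetop 283 [0.5438 0.2222 0.1644] [0.54462237 0.22236355 0.16325097] [0.04  0.039 0.016]
coupling side 67 (array([0.54494146, 0.22331681]), np.float64(0.002100149461659512))
shaft 78 (array([0.51940259, 0.21284001]), np.float64(0.005660347456216986))
wide 219 [ 0.5294 -0.2957  0.0497] [0.05  0.053 0.011] [ 0.52953712 -0.29460858]
nar 100 [ 0.5118 -0.1123  0.0499] [0.032 0.034 0.011] [ 0.51226677 -0.1128191 ]
stand 1106 ((520.7646484375, 227.2094268798828), (87.3344955444336, 118.78913879394531), 80.50617980957031)
lever end 147 [0.4674 0.2819 0.0689] [0.451 0.256 0.056] [0.484 0.304 0.075]
sump rim 2056 ((544.1535034179688, -214.81613159179688), (201.95724487304688, 345.41595458984375), 10.847297668457031)
pinkA 284 [0.463 0.089 0.16 ]
pinkB 262 [0.663 0.124 0.159]
pinkC 266 [0.617 0.385 0.158]
yel 304 [0.371 0.152 0.159]
stand 0.95 [209. 259.] 2330 [0.497 0.217 0.049] [ 0.44   0.164 -0.005] [0.601 0.304 0.166]
pipe_mid 0.9 [129. 209.] 638 [0.611 0.377 0.128] [ 0.593  0.36  -0.006] [0.677 0.459 0.166]
pipe_mid 0.86 [263. 265.] 450 [0.457 0.088 0.159] [0.439 0.066 0.   ] [0.504 0
[... 917 characters left out ...]
46875), 10.875260353088379)
pinkA 215 [0.463 0.092 0.156]
pinkB 178 [0.664 0.126 0.156]
pinkC 342 [0.618 0.388 0.157]
yel 285 [0.371 0.157 0.156]
stand 0.3 [333. 166.] 6508 [ 0.537 -0.164  0.08 ] [ 0.357 -0.651 -0.003] [0.794 0.156 0.161]
pipe_mid 0.83 [342. 243.] 1462 [0.366 0.168 0.093] [ 0.347 -0.063 -0.002] [0.468 0.182 0.162]
pipe_mid 0.71 [227. 199.] 921 [0.656 0.138 0.103] [ 0.642 -0.127 -0.002] [0.892 0.152 0.162]
pipe_mid 0.64 [314. 215.] 1222 [0.459 0.103 0.09 ] [ 0.44  -0.048 -0.003] [0.555 0.116 0.162]
pipe_mid 0.59 [161. 273.] 1531 [0.607 0.396 0.099] [ 0.594  0.323 -0.001] [0.672 0.413 0.163]
lever 0.92 [264. 265.] 473 [0.494 0.251 0.068] [0.452 0.195 0.037] [0.529 0.308 0.075]
```

View pics/crop.png

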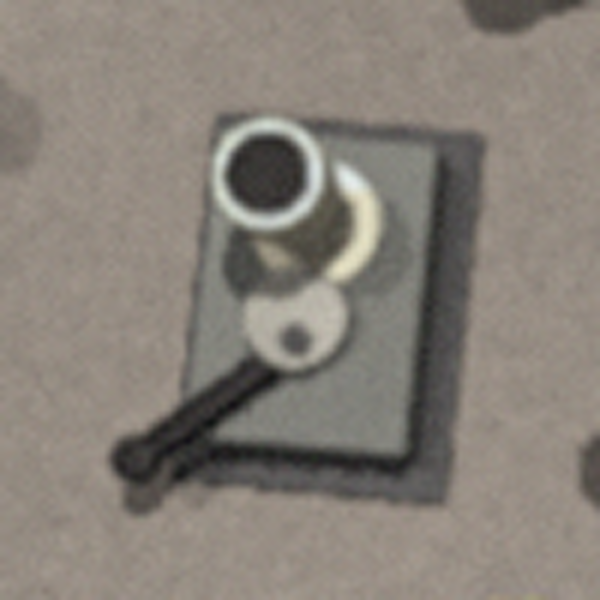

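View pics/crop2.png

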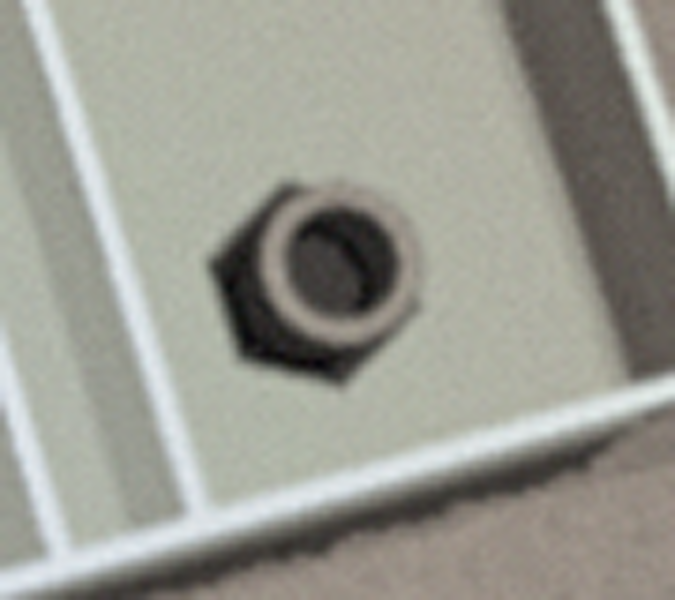

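```bash
python3 -m jog '[[[0,0,0],[0,0,8],1],[[0,0,0],[0,0,8],1],[[0,0,0],[0,0,7],1],[[37,-31,0],[0,0,0],1],[[37,-31,0],[0,0,0],1],[[37,-31,0],[0,0,0],1],[[37,-31,0],[0,0,0],1],[[37,-31,0],[0,0,0],1],[[37,-31,0],[0,0,0],1],[[37,-31,0],[0,0,0],1]]'
```

```text
t: 3.0
eef_pos: [0.5232, -0.4042, 0.2314]
tool_rot: [0.0, 1.0, -0.001, 0.0]
contact_force: [-0.1, -1.1, -0.4]
gripper_width: -0.001
```

```bash
python3 -m jog '[[[7,-50,0],[0,0,0],1],[[7,-50,0],[0,0,0],1],[[7,-50,0],[0,0,0],1],[[7,-50,0],[0,0,0],1],[[7,-50,0],[0,0,0],1],[[7,-50,0],[0,0,0],1],[[7,-50,0],[0,0,0],1],[[7,-50,0],[0,0,0],1]]'; python3 -m jog '[[[-12,-44,0],[0,0,0],1],[[-12,-44,0],[0,0,0],1],[[-12,-44,0],[0,0,0],1],[[-12,-44,0],[0,0,0],1],[[-12,-44,0],[0,0,0],1],[[-12,-44,0],[0,0,0],1],[[-12,-44,0],[0,0,0],1],[[0,0,0],[0,0,0],1]]'
```

```text
t: 4.0
eef_pos: [0.5789, -0.0038, 0.2316]
tool_rot: [0.0, 1.0, -0.001, 0.0]
contact_force: [-0.1, 0.0, -0.2]
gripper_width: 0.001
t: 5.0
eef_pos: [0.4931, 0.3076, 0.2315]
tool_rot: [-0.001, 1.0, 0.003, -0.0]
contact_force: [0.3, -0.8, -0.2]
gripper_width: -0.004
```

```bash
python3 -m jog '[[[1,2,45],[0,0,0],1],[[1,2,45],[0,0,0],1],[[0,0,45],[0,0,0],1],[[0,0,0],[0,0,0],1]]'; python3 - <<'E'
from h import *
o=obs()
im,d=bot.read_camera('wrist'); save('w1.png',im)
for t in ['lever_end','lever_pivot']:
    for r in bot.landmark_of('wrist',t)[:2]:
        u,v=r['xy'][0]*560,r['xy'][1]*420; print(t,r['score'],u,v,atz('wrist',u,v,.063,o))
P=cloud('wrist',d,np.ones(d.shape,bool),o)
q=P[(P[:,2]>.06)&(P[:,2]<.08)&(P[:,0]<.52)&(P[:,0]>.43)&(P[:,1]>.2)]
print(len(q),q.min(0),q.max(0)); print(proj('wrist',o['eef_pos'],o))
im,d=bot.read_camera('side'); save('s1.png',im[130:330,150:400])
E
```

```text
t: 5.5
eef_pos: [0.4955, 0.2961, 0.0934]
tool_rot: [0.002, 1.0, -0.001, -0.003]
contact_force: [-0.9, 0.4, 0.1]
gripper_width: 0.0
lever_pivot 0.84 422.576 239.316 [0.50212074 0.23246953 0.063     ]
6321 [0.4691062  0.21261831 0.06000529] [0.51999696 0.2770635  0.0732751 ]
[290.59979702 281.53552653]
```

View pics/w1.png

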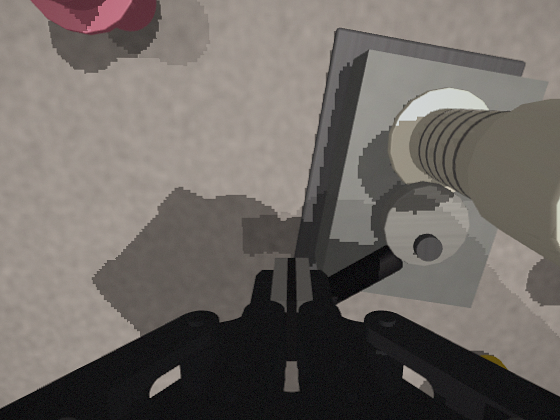

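View pics/s1.png

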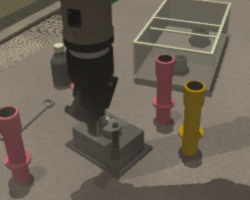

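```bash
python3 -m jog '[[[4,-5,10],[0,0,0],1],[[0,0,28],[0,0,0],1],[[0,0,0],[0,0,0],1]]'; python3 - <<'E'
from h import *
piv=np.array([.4995,.231])
prev=np.array(obs()['eef_pos'][:2])
for th in range(123,236,9):
    a=np.radians(th); u=np.array([np.cos(a),np.sin(a)]); n=np.array([-u[1],u[0]])
    s=11*abs(n[0])+14.5*abs(n[1])+6
    c=piv+.060*u-s/1000*n; d=(c-prev)*1000; print(th,c.round(4),'rows tx,ty',d[0].round(1),(-d[1]).round(1)); prev=c
E
```

```text
t: 6.08
eef_pos: [0.5004, 0.3033, 0.057]
tool_rot: [0.001, 1.0, -0.001, -0.001]
contact_force: [0.1, -0.1, -0.1]
gripper_width: 0.001
123 [0.4862 0.2939] rows tx,ty -14.2 9.4
132 [0.4771 0.2916] rows tx,ty -9.1 2.3
141 [0.4681 0.2876] rows tx,ty -9.0 4.0
150 [0.4596 0.2818] rows tx,ty -8.5 5.7
159 [0.4519 0.2744] rows tx,ty -7.7 7.4
168 [0.4455 0.2655] rows tx,ty -6.4 9.0
177 [0.4407 0.2552] rows tx,ty -4.8 10.3
186 [0.4376 0.2462] rows tx,ty -3.1 9.0
195 [0.4356 0.2375] rows tx,ty -1.9 8.6
204 [0.435  0.2283] rows tx,ty -0.6 9.3
213 [0.436  0.2186] rows tx,ty 1.0 9.7
222 [0.4388 0.2088] rows tx,ty 2.7 9.8
231 [0.4433 0.1993] rows tx,ty 4.6 9.5
```

```bash
python3 -m jog '[[[-14,9,0],[0,0,0],1],[[-9,2,0],[0,0,0],1],[[-9,4,0],[0,0,0],1],[[-9,6,0],[0,0,0],1],[[-8,7,0],[0,0,0],1],[[-6,9,0],[0,0,0],1]]'; python3 - <<'E'
from h import *
o=obs()
im,d=bot.read_camera('wrist'); save('w2.png',im)
E
```

```text
t: 6.82
eef_pos: [0.4458, 0.2669, 0.0585]
tool_rot: [-0.0, 1.0, -0.001, 0.0]
contact_force: [2.7, 1.2, 2.2]
gripper_width: 0.001
```

View pics/w2.png

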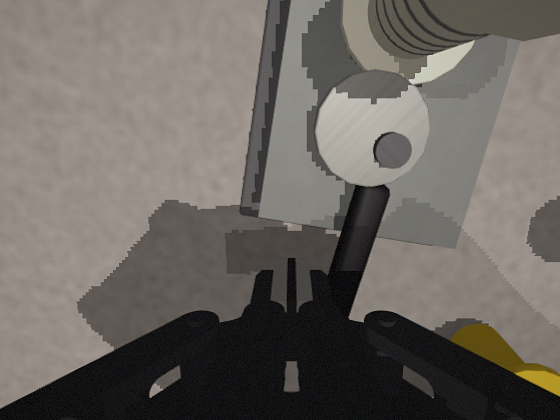

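The wrist picture shows the handle, from (370,190) to (345,300), being pushed ahead of the fingers. The yellow look-alike is clear at lower right. I'll continue the arc.

```bash
python3 -m jog '[[[-5,10,0],[0,0,0],1],[[-3,9,0],[0,0,0],1],[[-2,9,0],[0,0,0],1],[[0,9,0],[0,0,0],1],[[1,10,0],[0,0,0],1],[[3,10,0],[0,0,0],1],[[3,6,0],[0,0,0],1]]'; python3 - <<'E'
from h import *
o=obs()
im,d=bot.read_camera('wrist'); save('w3.png',im)
im,d=bot.read_camera('side'); save('s3.png',cv2.resize(im[130:330,180:400],None,fx=2.5,fy=2.5))
E
```

```text
t: 7.75
eef_pos: [0.443, 0.2028, 0.0581]
tool_rot: [0.0, 1.0, -0.001, -0.0]
contact_force: [-0.3, 2.4, 0.3]
gripper_width: 0.0
```

View pics/w3.png

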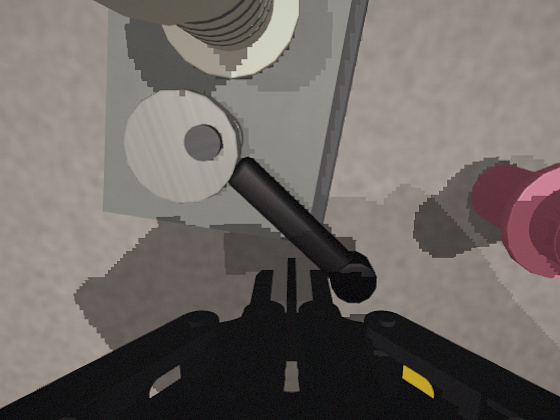

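View pics/s3.png

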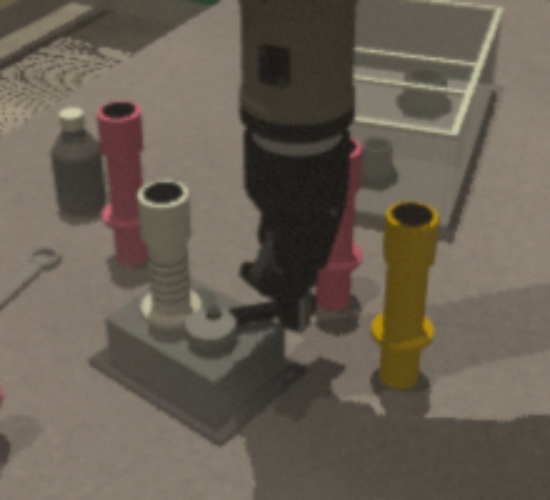

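```bash
python3 -m jog '[[[2,4,0],[0,0,0],1],[[1,2,0],[0,0,0],1],[[0,0,0],[0,0,0],1]]'
```

```text
t: 8.22
eef_pos: [0.4461, 0.1978, 0.0582]
tool_rot: [0.0, 1.0, -0.001, -0.0]
contact_force: [-1.6, 1.0, 0.9]
gripper_width: -0.001
```

```bash
python3 -m jog '[[[2,3,0],[0,0,0],1],[[1,2,0],[0,0,0],1],[[0,0,0],[0,0,0],1]]';  python3 - <<'E'
from h import *
o=obs()
im,d=bot.read_camera('wrist'); save('w4.png',im)
E
```

```text
t: 8.6
eef_pos: [0.4472, 0.1963, 0.0582]
tool_rot: [-0.002, 1.0, 0.001, -0.001]
contact_force: [-7.0, 10.9, -0.5]
gripper_width: -0.001
```

View pics/w4.png

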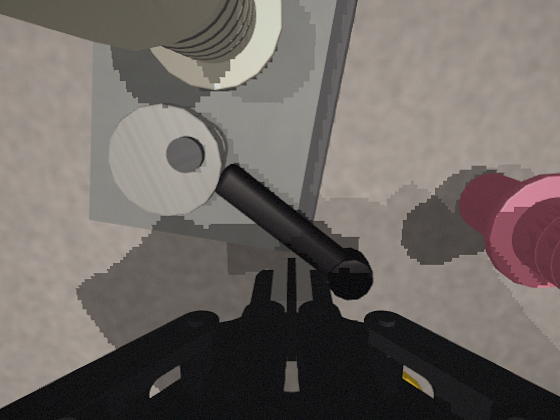

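The push force jumped to 13 N, so the lever is at its stop. I'll back off and rise, then open the gripper above the pipe.

```bash
python3 -m jog '[[[-5,-8,0],[0,0,0],1],[[0,0,40],[0,0,0],1]]' --help >/dev/null 2>&1; python3 -c "
from h import *
o=obs();print(o['t'],o['eef_pos'])"
```

```text
8.65 [0.44718812 0.1963176  0.05822968]
```

That call had a wrong sign on z, which would have moved the arm down. It was refused because of the stray argument, so nothing moved. Here is the correct one.

```bash
python3 -m jog '[[[-5,-8,0],[0,0,0],1],[[0,0,-40],[0,0,0],1],[[0,0,-50],[0,0,0],1],[[0,0,-50],[0,0,0],1],[[0,0,-50],[0,0,0],1],[[35,-6,0],[0,0,0],-1],[[35,-6,0],[0,0,0],-1],[[34,-6,0],[0,0,0],-1],[[0,0,0],[0,0,0],-1]]';  python3 - <<'E'
from h import *
o=obs(); print(o['eef_pos'])
im,d=bot.read_camera('wrist'); save('w5.png',im)
P=cloud('wrist',d,np.ones(d.shape,bool),o)
q=P[(np.hypot(P[:,0]-.545,P[:,1]-.223)<.035)&(P[:,2]>.156)&(P[:,2]<.172)]
print(len(q),q.min(0),q.max(0),(q.min(0)+q.max(0))/2,q.mean(0))
im,d=bot.read_camera('top'); save('t5.png',im)
E
```

```text
t: 9.78
eef_pos: [0.5499, 0.2179, 0.2476]
tool_rot: [0.0, 1.0, -0.002, -0.0]
contact_force: [-0.7, -0.4, 0.4]
gripper_width: 0.846
[0.54986365 0.21787511 0.24761097]
2984 [0.52772753 0.20434778 0.15604469] [0.56708109 0.24369456 0.16511051] [0.54740431 0.22402117 0.1605776 ] [0.54836803 0.22396601 0.16230543]
```

View pics/w5.png

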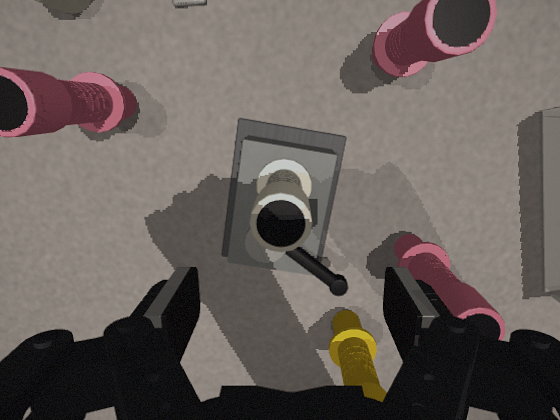

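View pics/t5.png

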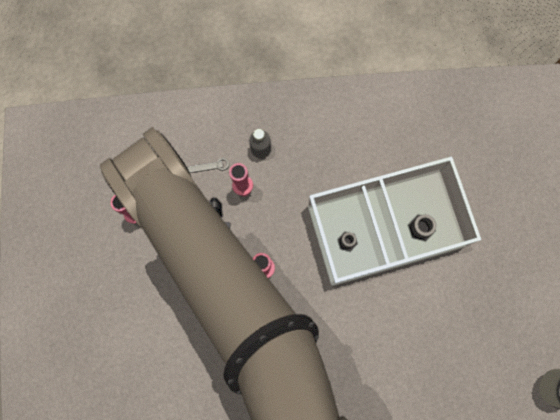

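The pipe top is near (0.5465, 0.224). The lever is still swung over, with its end at (340,285) in the wrist view. Next I centre over the pipe, descend and grip.

```bash
python3 -m jog '[[[-3,-6,0],[0,0,0],-1],[[0,0,40],[0,0,0],-1],[[0,0,40],[0,0,0],-1],[[0,0,30],[0,0,0],-1],[[0,0,15],[0,0,0],-1],[[0,0,0],[0,0,0],-1]]' 40;  python3 -c "
from h import *
o=obs();print(o['eef_pos'],o['gripper_width'])"
```

```text
t: 10.62
eef_pos: [0.5443, 0.2248, 0.123]
tool_rot: [0.0, 1.0, -0.001, -0.001]
contact_force: [-1.0, -0.2, 0.3]
gripper_width: 0.998
[0.54434381 0.22483986 0.12299242] 0.9981465201465014
```

```bash
python3 -m jog '[[[2,0,0],[0,0,0],-1],[[0,0,0],[0,0,0],1],[[0,0,0],[0,0,0],1],[[0,0,0],[0,0,0],1],[[0,0,0],[0,0,0],1],[[0,0,0],[0,0,0],1],[[0,0,0],[0,0,0],1]]' 40
```

```text
t: 11.5
eef_pos: [0.5475, 0.2247, 0.1239]
tool_rot: [-0.0, 1.0, -0.001, 0.0]
contact_force: [-1.0, -1.5, 6.1]
gripper_width: 0.459
```

```bash
python3 -m jog '[[[0,0,-4],[0,0,0],1],[[0,0,-8],[0,0,0],1],[[0,0,-12],[0,0,0],1],[[0,0,-15],[0,0,0],1],[[0,0,-20],[0,0,0],1],[[0,0,-25],[0,0,0],1],[[0,0,-30],[0,0,0],1],[[0,0,-30],[0,0,0],1],[[0,0,-15],[0,0,0],1],[[0,0,0],[0,0,0],1]]' 50; python3 - <<'E'
from h import *
o=obs(); print(o['contact_force'],o['gripper_width'])
im,d=bot.read_camera('side'); save('s6.png',im)
np.savez('/tmp/s6.npz',im=im,d=d)
im,d=bot.read_camera('wrist'); save('w6.png',im)
E
```

```text
t: 12.75
eef_pos: [0.5476, 0.225, 0.2835]
tool_rot: [-0.0, 1.0, -0.001, 0.001]
contact_force: [0.1, -0.1, -2.6]
gripper_width: 0.461
[ 0.08025935 -0.14588033 -2.60955846] 0.46098300650064866
```

View pics/s6.png

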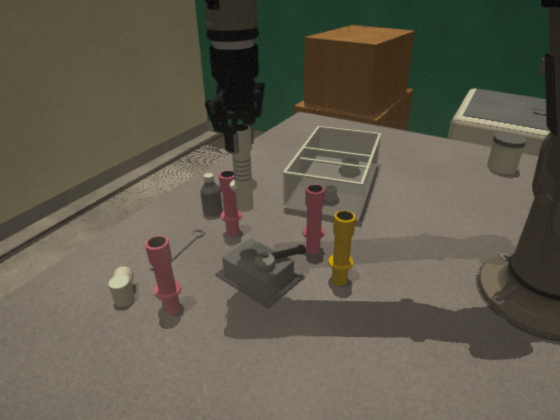

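View pics/w6.png

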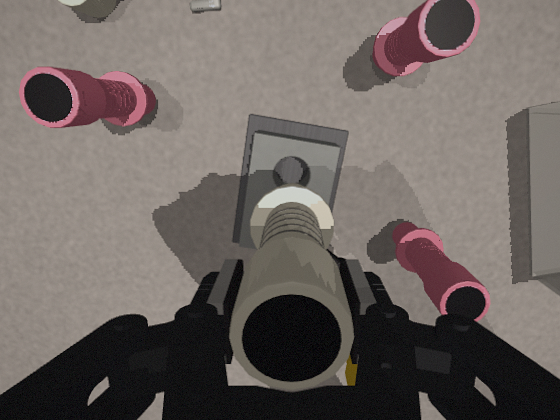

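The pipe is out of the stand and gripped, with its foot near z = 0.164, and the lever is still over. I'll carry it at extra height between the pink pipes.

```bash
python3 -m jog '[[[0,5,-20],[0,0,0],1],[[-1,20,0],[0,0,0],1],[[-1,35,0],[0,0,0],1],[[-2,45,0],[0,0,0],1],[[-2,45,0],[0,0,0],1],[[-2,45,0],[0,0,0],1],[[-2,45,0],[0,0,0],1],[[-2,45,0],[0,0,0],1],[[-2,45,0],[0,0,0],1],[[-2,45,0],[0,0,0],1],[[-1,45,0],[0,0,0],1]]';  python3 -m jog '[[[-1,40,0],[0,0,0],1],[[0,30,0],[0,0,0],1],[[0,15,0],[0,0,0],1],[[0,10,0],[0,0,0],1],[[0,0,0],[0,0,0],1],[[0,0,0],[0,0,0],1]]'; python3 - <<'E'
from h import *
o=obs(); print(o['eef_pos'])
for n in ['top','side','wrist']:
    im,d=bot.read_camera(n); save(n+'7.png',im); np.savez('/tmp/'+n+'7.npz',im=im,d=d)
    for t in ['wide_mouth','pipe_foot','pipe_mid']:
        for r in bot.landmark_of(n,t)[:2]:
            u,v=r['xy'][0]*560,r['xy'][1]*420; z={'wide_mouth':.05,'pipe_foot':o['eef_pos'][2]-.12,'pipe_mid':o['eef_pos'][2]-.04}[t]
            print(n,t,round(r['score'],2),round(u),round(v),atz(n,u,v,z,o).round(4))
E
```

```text
t: 14.22
eef_pos: [0.5276, -0.1978, 0.3007]
tool_rot: [-0.0, 1.0, -0.002, -0.001]
contact_force: [1.1, 0.4, -1.9]
gripper_width: 0.456
t: 14.98
eef_pos: [0.5286, -0.2889, 0.3022]
tool_rot: [-0.0, 1.0, 0.0, 0.0]
contact_force: [0.3, -0.2, -1.0]
gripper_width: 0.457
[ 0.52863717 -0.28888353  0.30224234]
top wide_mouth 0.63 427 222 [ 0.5359 -0.3003  0.05  ]
top pipe_foot 0.85 243 191 [0.6121 0.1129 0.1822]
top pipe_foot 0.78 437 213 [ 0.5306 -0.2881  0.1822]
top pipe_mid 0.91 447 206 [ 0.5293 -0.2845  0.2622]
top pipe_mid 0.9 240 183 [0.6088 0.1138 0.2622]
side wide_mouth 0.5 191 241 [0.6805 0.2499 0.05  ]
side pipe_foot 0.87 233 233 [0.4991 0.3251 0.1822]
side pipe_foot 0.73 354 119 [ 0.526  -0.2852  0.1822]
side pipe_mid 0.95 314 220 [0.3492 0.3326 0.2622]
side pipe_mid 0.94 160 276 [0.4514 0.5216 0.2622]
wrist wide_mouth 0.61 298 164 [ 0.5367 -0.296   0.05  ]
wrist pipe_mid 0.74 289 244 [ 0.5295 -0.2879  0.2622]
```

View pics/side7.png

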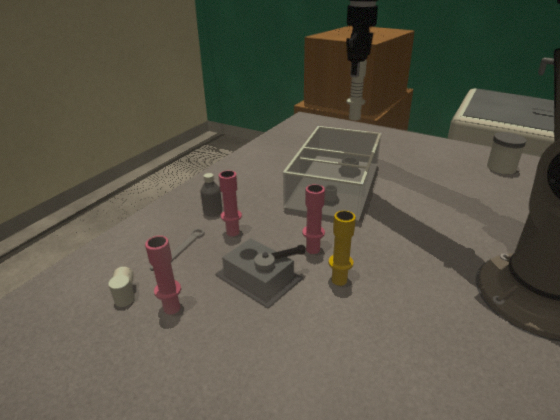

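View pics/wrist7.png

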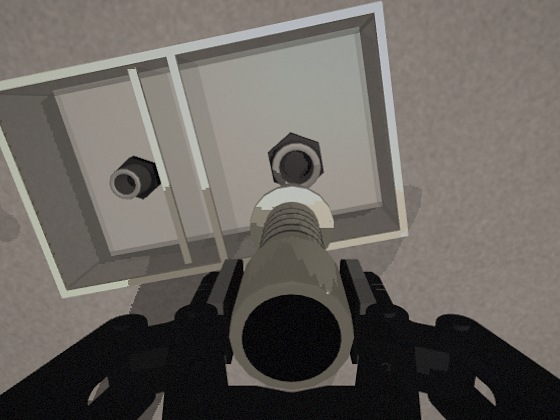

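View pics/top7.png

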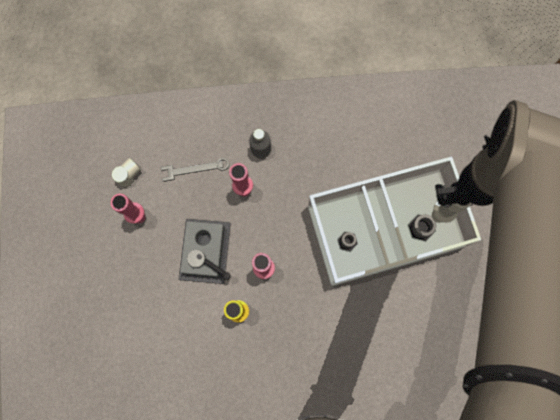

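```bash
python3 - <<'E'
from h import *
from scipy.optimize import least_squares
o=obs()
for n in ['wrist','top','top0','side']:
    f='/tmp/top0.npz' if n=='top0' else f'/tmp/{n}7.npz'; nn=n[:3] if n=='top0' else n
    d=np.load(f)['d']
    P=cloud(nn,d,np.ones(d.shape,bool),o)
    q=P[(np.hypot(P[:,0]-.530,P[:,1]+.296)<.04)&(P[:,2]>.046)&(P[:,2]<.054)]
    if len(q)>20:
        print(n,'rim',len(q),((q.min(0)+q.max(0))/2).round(4),np.ptp(q,axis=0).round(4),q.mean(0).round(4))
        r=least_squares(lambda c:np.abs(np.hypot(q[:,0]-c[0],q[:,1]-c[1])-.022)-.002,q[:,:2].mean(0),loss='soft_l1',f_scale=.002).x; print('  ring',r.round(4))
    if n=='top0': continue
    c=o['eef_pos']
    for nm,lo,hi,R_ in [('foot',-.12,-.08,.016),('flange',-.077,-.065,.025),('shaft',-.065,-.01,.016)]:
        q=P[(np.hypot(P[:,0]-c[0],P[:,1]-c[1])<.035)&(P[:,2]>c[2]+lo)&(P[:,2]<c[2]+hi)]
        if len(q)>15:
            r=least_squares(lambda s:np.hypot(q[:,0]-s[0],q[:,1]-s[1])-R_,c[:2],loss='soft_l1',f_scale=.002); print('  ',nm,len(q),r.x.round(4),q[:,2].min().round(4),q[:,2].max().round(4),np.abs(r.fun).mean().round(4))
im=np.load('/tmp/side7.npz')['im']; save('s7c.png',cv2.resize(im[0:220,270:420],None,fx=2.7,fy=2.7))
E
```

```text
wrist rim 812 [ 0.5342 -0.2957  0.0485] [0.0467 0.0508 0.005 ] [ 0.5366 -0.2964  0.0479]
  ring [ 0.5324 -0.296 ]
   foot 19 [ 0.5277 -0.2908] 0.1828 0.1855 0.0001
   flange 2221 [ 0.5224 -0.2908] 0.2271 0.2373 0.0029
   shaft 1779 [ 0.5278 -0.2907] 0.2374 0.2922 0.0001
top rim 186 [ 0.5296 -0.2951  0.0501] [0.0506 0.0548 0.0078] [ 0.5289 -0.2945  0.0502]
  ring [ 0.5299 -0.2948]
   foot 41 [ 0.5263 -0.2902] 0.1831 0.2089 0.0005
   flange 159 [ 0.5307 -0.2932] 0.2294 0.2373 0.0028
   shaft 139 [ 0.5261 -0.2898] 0.2374 0.2922 0.0011
top0 rim 188 [ 0.5294 -0.2957  0.05  ] [0.0501 0.0529 0.0077] [ 0.5296 -0.2949  0.0499]
  ring [ 0.5298 -0.295 ]
   foot 155 [ 0.5265 -0.29  ] 0.1831 0.2221 0.0012
   flange 84 [ 0.5271 -0.2919] 0.2263 0.2373 0.0039
   shaft 223 [ 0.5274 -0.2893] 0.2375 0.2917 0.0014
```

View pics/s7c.png

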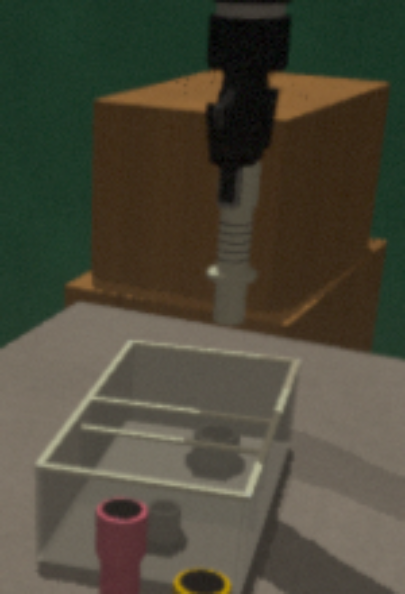

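The pipe is held upright. Relative offsets in both cameras put the fitting about +4 mm x and −5 mm y from the pipe axis. I'll correct that, descend part way and check again.

```bash
python3 -m jog '[[[4,5,0],[0,0,0],1],[[0,0,15],[0,0,0],1],[[0,0,25],[0,0,0],1],[[0,0,25],[0,0,0],1],[[0,0,20],[0,0,0],1],[[0,0,10],[0,0,0],1],[[0,0,0],[0,0,0],1],[[0,0,0],[0,0,0],1]]'; cat > m.py <<'E'
from h import *
import sys
from scipy.optimize import least_squares
o=obs(); tag=sys.argv[1]; print(o['eef_pos'],o['contact_force'])
c=o['eef_pos']
for n in ['wrist','top','side']:
    im,d=bot.read_camera(n); save(n+tag+'.png',im)
    P=cloud(n,d,np.ones(d.shape,bool),o)
    q=P[(np.hypot(P[:,0]-.530,P[:,1]+.296)<.04)&(P[:,2]>.046)&(P[:,2]<.054)]
    if len(q)>20:
        r=least_squares(lambda c:np.abs(np.hypot(q[:,0]-c[0],q[:,1]-c[1])-.022)-.002,q[:,:2].mean(0),loss='soft_l1',f_scale=.002).x; print(n,'ring',len(q),r.round(4),((q.min(0)+q.max(0))/2).round(4),np.ptp(q,axis=0).round(3))
    for nm,lo,hi,R_ in [('foot',-.118,-.08,.016),('shaft',-.065,-.01,.016)]:
        q=P[(np.hypot(P[:,0]-c[0],P[:,1]-c[1])<.03)&(P[:,2]>c[2]+lo)&(P[:,2]<c[2]+hi)]
        if len(q)>15:
            r=least_squares(lambda s:np.hypot(q[:,0]-s[0],q[:,1]-s[1])-R_,c[:2],loss='soft_l1',f_scale=.001); print(n,nm,len(q),r.x.round(4),np.abs(r.fun).mean().round(4))
    q=P[(np.hypot(P[:,0]-c[0],P[:,1]-c[1])<.02)&(P[:,2]>.056)]
    if len(q): print('  lowest',np.sort(q[:,2])[:5].round(4))
    if n!='wrist':
        u,v=proj(n,[.53,-.295,.08]).astype(int); save(n+tag+'c.png',cv2.resize(im[max(v-60,0):v+60,u-70:u+70],(700,600),interpolation=cv2.INTER_CUBIC))
E
python3 m.py 8
```

```text
t: 16.58
eef_pos: [0.5328, -0.2955, 0.208]
tool_rot: [0.0, 1.0, -0.001, 0.001]
contact_force: [-0.8, 1.0, -0.6]
gripper_width: 0.457
[ 0.53275351 -0.29549613  0.20803105] [-0.79554978  1.00489695 -0.5516554 ]
wrist ring 833 [ 0.5323 -0.2957] [ 0.5433 -0.2958  0.0482] [0.029 0.051 0.004]
wrist shaft 1780 [ 0.5323 -0.296 ] 0.0001
  lowest [0.0858 0.0861 0.0866 0.0866 0.0868]
top ring 125 [ 0.5298 -0.2948] [ 0.5294 -0.2942  0.0501] [0.051 0.05  0.008]
top foot 28 [ 0.5305 -0.2966] 0.0004
top shaft 111 [ 0.5306 -0.2967] 0.0012
  lowest [0.088  0.0883 0.089  0.089  0.0907]
side foot 137 [ 0.5317 -0.2957] 0.0013
side shaft 213 [ 0.5314 -0.2959] 0.0013
  lowest [0.0877 0.0901 0.0903 0.0904 0.0906]
```

View pics/side8c.png

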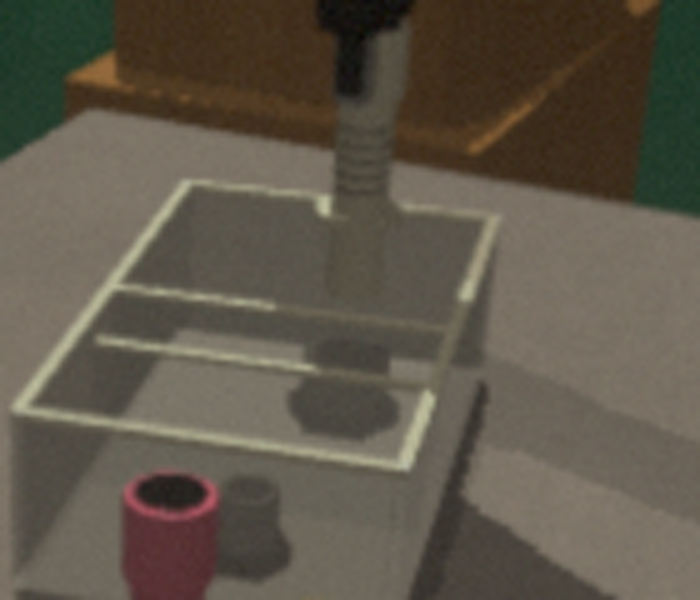

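View pics/top8c.png

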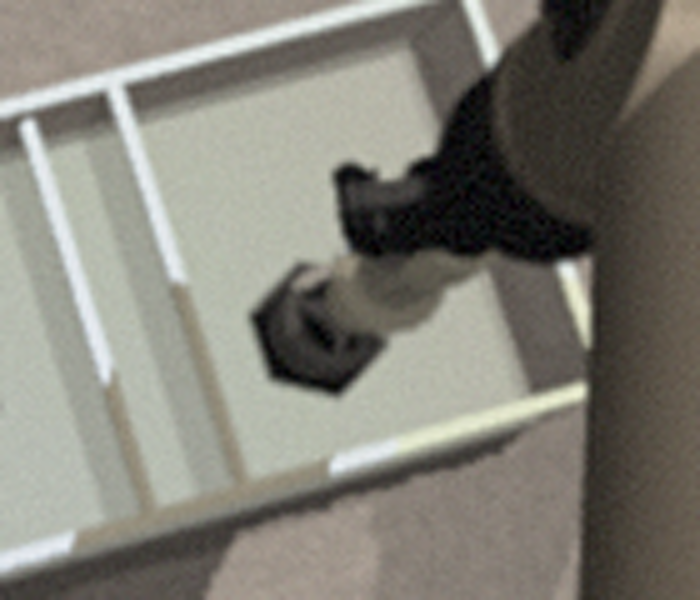

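View pics/wrist8.png

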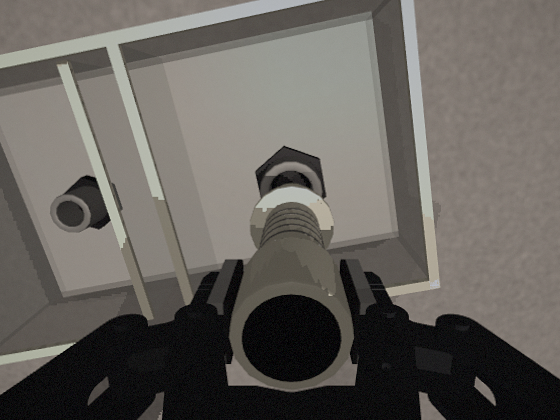

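The cameras agree that the centring is within 1–2 mm, and the foot is at about 0.0875. I'll go down 26 mm more, gently.

```bash
python3 -m jog '[[[0,0,8],[0,0,0],1],[[0,0,8],[0,0,0],1],[[0,0,6],[0,0,0],1],[[0,0,4],[0,0,0],1],[[0,0,0],[0,0,0],1],[[0,0,0],[0,0,0],1],[[0,0,0],[0,0,0],1]]'; python3 m.py 9
```

```text
t: 17.6
eef_pos: [0.5325, -0.2953, 0.1816]
tool_rot: [0.0, 1.0, -0.001, 0.0]
contact_force: [0.2, -0.6, -1.8]
gripper_width: 0.458
[ 0.53248522 -0.29532334  0.18160763] [ 0.23889887 -0.6094442  -1.79809378]
wrist ring 873 [ 0.5325 -0.2956] [ 0.5446 -0.2955  0.0481] [0.027 0.051 0.004]
wrist shaft 1782 [ 0.532  -0.2958] 0.0001
  lowest [0.0587 0.0599 0.06   0.0602 0.0602]
top ring 106 [ 0.5299 -0.2947] [ 0.5298 -0.2905  0.05  ] [0.051 0.043 0.008]
top foot 23 [ 0.5299 -0.2961] 0.0003
top shaft 107 [ 0.53   -0.2964] 0.0012
  lowest [0.062  0.0634 0.0639 0.0643 0.0653]
side foot 74 [ 0.5313 -0.2952] 0.0015
side shaft 205 [ 0.5308 -0.2952] 0.0012
  lowest [0.0781 0.0787 0.08   0.0805 0.0807]
```

View pics/side9c.png

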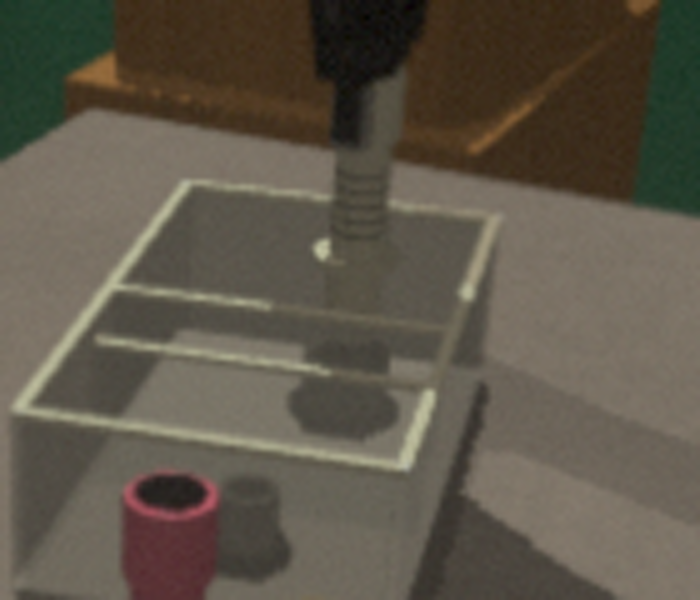

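View pics/top9c.png

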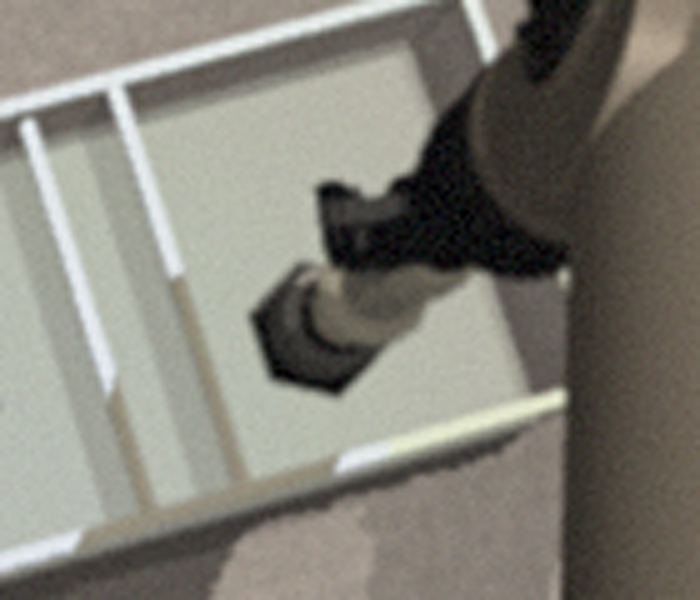

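View pics/wrist9.png

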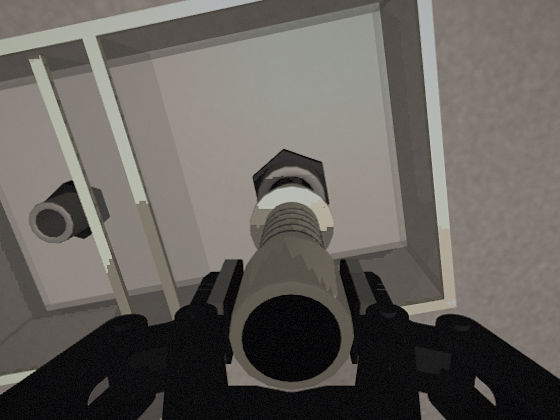

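In all three views the pipe is centred within about 1.5 mm, with its foot at about 0.0615, 11–12 mm above the rim. It is upright and steady with no contact force, so I'm handing in.

```bash
python3 -c "
from h import *
o=obs(); print(np.abs(o['joint_vel']).max(),o['gripper_width']); print(bot.hand_in())"
```

```text
0.0017110418004087891 0.4549471015036665
the job is handed in; nothing more can be done
None
```

The lever is over at its other stop, and the pipe is held steady, upright and centred about 11–12 mm above the wide fitting. I handed the job in at about 17.8 s; no verdict is reported.

- **Lever:** I pushed it until the force jumped to about 13 N at the stop. The last full picture that showed it, taken over the tank, still had it swung over.
- **Pipe:** I gripped it by the coupling (set to 50 N from the lift on, fingers open about 39 mm) and lifted it straight out. It was carried with its foot at about 0.18 m, well above the tank walls.
- **Final checks:**
  - The pipe foot is at about z = 0.0615 and the rim at 0.050.
  - The centre-line offset is about 0.5 mm by the wrist camera and 1.5 mm by the top camera.
  - Joint speeds were about zero, and the wrist force showed little more than the pipe's weight.
- **Disagreements:**
  - The cameras differ by 2–3 mm on the absolute x of the fitting. I centred on each camera's own pipe-to-fitting offset.
  - The side camera could not see the foot clearly through the tank at the end.
- **Other things on the bench:** The bottle, elbow and wrench looked unmoved in the pictures; I did not measure them again at the end.
- **Slip:** One jog command had the wrong sign on z, but it was refused and nothing moved.

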